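# Set a half-sawn blank under the scroll saw's hold-down foot

### The job

The scroll saw is switched off and a half-sawn wooden blank lies loose on its table. Pushing with the fingertips only, slide the blank flat along the table under the raised hold-down foot until the saw blade stands at the closed end of its notch with the blank square to the saw, and then press the black knob of the hold-down down until the foot rests on the wood. Push gently and do not bend the blade; never grip, lift or tip the blank, leave the other things where they are, and finish clear of everything.

Things in the scene. Friction and masses are not known exactly. Their poses are not given: they have to be found in the camera images.
- saw: Red scroll saw bolted to a board, fixed. Origin: on the blade line at bench level; x is the feed direction, from the open front edge of the saw table towards the red column; z up. The flat aluminium saw table is 165 mm above the bench, x -210 to +190 mm, y -125 to +125 mm. Nothing but the blank stands on or over it before x = -35 mm.
- saw_nose (a point): Middle of the front end of the saw's blue upper arm, 32 mm before the blade and 235 mm above the bench. From here the arm, 26 mm wide and 28 mm high, runs level back along the saw's x to the red column at x = 245 mm. A blue air nozzle hangs along its +y side. Axes as the saw's.
- blade: Thin upright saw blade (2.5 mm along the saw's x, 2 mm across), between the table and the upper arm. Origin: on the blade at the height of the table top, axes as the saw's. It yields like a spring along the feed direction, about 2.5 N per mm.
- blank: Pale wooden blank 130 (x) x 100 (y) x 12 mm, 80 to 150 g, pencil lines on top. Origin: centre of the underside of that outline. A notch 18 mm wide, 45 mm deep runs in from the middle of its +x end, leaving two 41 mm prongs; the plain end at x = -65 mm is the one to push. It starts before the foot, up to 35 mm to either side of the blade line, turned up to 20 degrees, +x end towards the blade.
- notch_end (a point): Middle of the closed end of the blank's notch: 20 mm towards +x from the blank's centre, half way up its thickness. Axes as the blank's.
- foot (a joint): Height setting of the hold-down foot, in m: 0 fully raised (sole 20 mm above the saw table), growing as it is pressed down, so 0.008 puts the sole on the 12 mm blank. It starts 0.002 to 0.005, that is with 3 to 6 mm of headroom over the blank. Stiff slide: it moves at about 3 N and stays where it is left.
- foot_sole (a point): Point on the blade line at the level of the underside of the foot, a steel fork 35 mm wide and 3 mm thick, from 15 mm before the blade (tips turned up, to 25 mm) to 23 mm behind it. Its two tines lie 10.5 to 17.5 mm either side of the blade.
- foot_knob (a point): Middle of the top of the black round knob (26 mm across) on top of the foot's rod, about 290 mm above the bench, beside the upper arm: 8 mm behind the blade line and 24 mm to the saw's -y side. Press it straight down.
- fish: Bystander: wooden fish cut-out 63 mm long, 12 mm thick, lying on the rear left of the saw table. Origin: underside, middle of its round body.
- sanding_block: Bystander: cork sanding block 70 x 40 x 29 mm on the rear right of the saw table. Origin: centre of its underside.
- tree: Bystander: standing green wooden tree 123 mm tall on the bench. Origin: centre of its underside.
- pencil_pot: Bystander: blue pot 80 mm across, 95 mm tall, with three pencils up to 165 mm, on the bench. Origin: centre of its underside.
- blade_jar: Bystander: glass jar with steel cap, 60 mm across, 75 mm tall, on the bench. Origin: centre of its underside.
- glue: Bystander: white glue bottle 60 mm across, 170 mm tall, on the bench. Origin: centre of its underside.
- blank_stack: Bystander: stack of four unsawn blanks 140 x 100 x 48 mm on the bench. Origin: centre of its underside.
- dust_brush: Bystander: dust brush 220 mm long lying on the bench. Origin: its underside, near its middle.
Mind the look-alikes: they are no part of the job. Several things have the shape of the blank; the one meant has the colours described above.

How it is judged:
By the outcome, as a careful person would: the job done as asked, in the order asked, and still so for the second after the job is handed in, with the robot touching nothing.
It also fails if it takes over 64 s, if anything falls off the work surface, if the arm or the gripper's body presses on something with over 40 N, if the wrist force passes 120 N, or if a joint passes its speed limit or range.

### The arm

A 6-joint arm with a two-finger parallel gripper is mounted at the origin on the work surface. World frame = base frame: x ahead of the robot, y to its left, z up, the work surface at z = 0. Lengths are in m, angles in rad, forces in N, time in s.
With the tool pointing down it reaches from about 0.4 to 0.825 m from the base axis. Payload 7 kg.
Tool frame: the origin (TCP) lies between the finger pads; the fingertips stand 22 mm ahead of it and the grasp point (between the pads) lies 3 mm ahead of it; z points along the fingers, y is the direction in which the jaws open and shut (so a half turn about z gives the same grasp; the last joint's range is limited). The gripper opens to 88 mm and grips with 3 to 60 N. Pads are 19 mm wide; open, the fingers measure 130 mm over their backs; the gripper's body (78 mm by 193 mm) begins 47 mm behind the grasp point.
Start: joints at [1.526, 0.359, 0.012, 0, -1.224, -0.288], TCP at [0.221, 0.638, 0.249] pointing down, gripper open.
Joint ranges: [-3.07, 3.07], [-1.43, 2.12], [-1.02, 1.25], [-3.03, 1.67], [-3.05, -0], [-3.03, 3.03]. Speed limits (rad/s): [2.39, 2.39, 3.01, 3.14, 3.14, 3.14].

### API

Orientations are given as [roll, pitch, yaw] about the fixed x, y, z axes, in that order (R = Rz(yaw) Ry(pitch) Rx(roll)).
In Python, from station import arm, optics gives the robot as it stands. The module is installed in compiled form; this text tells all that it offers.
- The arm moves only by the tool jog_arm, never from a script. Its argument "motion" is a list that holds one entry, the list of rows, each a list of 7 numbers: the shift along the tool's x, y, z in m, then the turn, a rotation vector about the tool's x, y, z in degrees, then the finger opening in m, from 0 to 0.0876. In form: [[[x, y, z, rx, ry, rz, grip], ...]]. A call has 1 to 8 rows; each row is the pose to reach, as a shift and turn from the pose measured when the call began, along the tool's axes at that moment; what a row does not reach only later rows make up. A row lasts 1/10 s, in which the tool goes at most 50 mm and 8.59 degrees, less where a joint would pass 70% of its speed; a pose out of reach is approached as far as the arm can. A call with a gripper value outside its range is refused whole. The fingers move at their own pace and stop on an object; "newtons" is the grip in N (left out, the last holds). Time passes only in rows, so rows that repeat a pose let the fingers close. It gives the time, the measured TCP pose, the force and the opening at its end, in the units of the state.
- arm.get_state(): the state, without advancing time (a new reading comes with each control period).
- optics.grab_frame(name): name is "side" or "top"; returns the picture (384x512x3 uint8, red, green, blue); there is no depth.
- optics.camera_model(name): a dict with "mtx" (3x3 intrinsics, pixels), "D" ([k1, k2, p1, p2, k3] as OpenCV has them; the pictures are not rectified), "R" (3x3) and "t" (3): a world point X has camera coordinates R X + t. Camera axes: x right, y down, z forward; pixel columns grow to the right and rows downward; lengths in m; the calibration is good to about 2 mm. A picture is of the moment at which its call begins. camera_model takes no time and is no camera call.
- arm.job_done(): hands the job in, once; it reports no verdict.
The state is a dict: "t": time; "q": joint angles; "qd": joint speeds; "joint_efforts": joint torques, N m; "eef_pos": TCP position; "ee_rot": TCP orientation; "force": force on the tool from outside, world axes, zero at the start; "moment": the same for the moment, N m; "width": finger opening in m.
Only numpy, scipy, OpenCV 4.12 (cv2) and the standard library are available. Lean on these libraries where they do the work, as an engineer would, in place of code of your own. Each camera call takes 0.05 s, during which the arm holds its last target.

## Working session

There is one attempt and no reset: what is moved stays moved. The work goes in short steps, Python scripts to look and compute and a tool call to move; the robot and the scene stay as the last step left them, time stands still between calls to the robot, and variables do not carry over. Pictures are saved under pics/ and viewed, and the job is handed in when it is done.

Besides the shell and the picture viewer there is one more tool, called by a JSON object that holds its "fn" and its "kwargs". jog_arm: Moves the arm, as the interface text tells. Its arguments: {"type":"object","properties":{"motion":{"type":"array","items":{"type":"array","items":{"type":"array","items":{"type":"number"}}}},"newtons":{"type":"number"}},"required":["motion"]}

```bash
mkdir -p pics
python3 - <<'E'
from station import arm, optics
import cv2
for n in("side","top"):
    f=optics.grab_frame(n); cv2.imwrite(f"pics/{n}0.png",f[:,:,::-1])
    m=optics.camera_model(n); print(n,m)
print(arm.get_state())
E
```

```text
side {'mtx': array([[359.69727335,   0.        , 260.36983465],
       [  0.        , 359.69727335, 188.89835939],
       [  0.        ,   0.        ,   1.        ]]), 'D': array([0.03456945, 0.        , 0.        , 0.        , 0.        ]), 'R': array([[ 0.9122662 , -0.40954221,  0.00674976],
       [-0.26158124, -0.59520178, -0.75980925],
       [ 0.31519144,  0.69138269, -0.65011102]]), 't': array([-0.45944322,  0.30712832,  1.0367725 ])}
top {'mtx': array([[489.89944501,   0.        , 260.62421241],
       [  0.        , 489.89944501, 184.59548149],
       [  0.        ,   0.        ,   1.        ]]), 'D': array([-0.108901,  0.      ,  0.      ,  0.      ,  0.      ]), 'R': array([[-0.00301607, -0.99999236,  0.00248698],
       [-0.9803613 ,  0.00246644, -0.19719442],
       [ 0.19718678, -0.00303289, -0.98036125]]), 't': array([0.01647027, 0.55697096, 1.68622627])}
{'t': 0.1, 'q': array([ 1.52607994e+00,  3.59299799e-01,  1.11542286e-02, -2.85606550e-04,
       -1.22408884e+00, -2.88103515e-01]), 'qd': array([ 1.04217696e-03, -2.08429711e-03,  2.39092104e-03,  1.27326789e-03,
        8.99168765e-04,  3.63401312e-05]), 'joint_efforts': array([-1.60440552e-03, -5.84162557e+01,  2.93751544e+01,  7.01553673e+00,
        1.01635893e-02, -5.32959371e-05]), 'eef_pos': array([0.22042522, 0.63757442, 0.24773211]), 'ee_rot': array([ 3.14013755e+00, -1.51205715e-04, -3.32917032e-01]), 'force': array([ 0.36351055, -0.17291646, -1.0525852 ]), 'moment': array([ 0.01012475, -0.01390945,  0.02237161]), 'width': 0.08788649313092267}
```

View pics/side0.png

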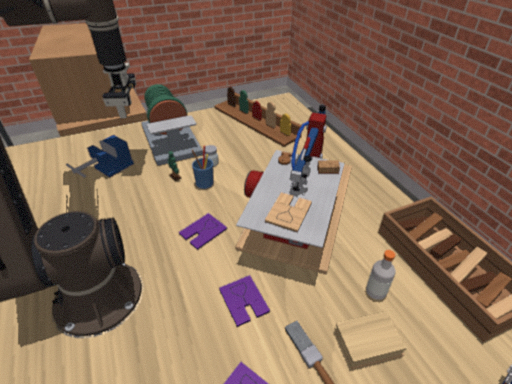

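View pics/top0.png

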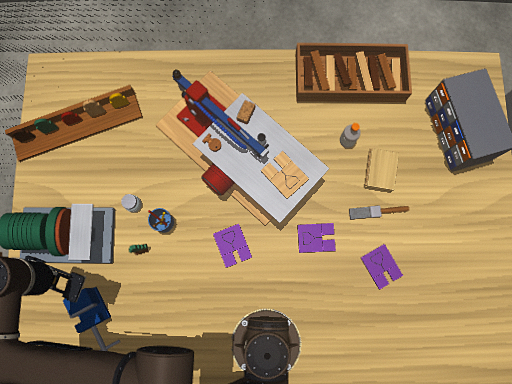

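Blank candidates in the top image: the pale notched piece on the saw table (285,174), purple notched pieces at (233,245), (317,238) and (382,266), and the plain stack (381,169). The pale one on the table fits the description. I'll check it in a close crop.

Run:
```python
import cv2
f=cv2.imread("pics/top0.png")[60:235,160:335]; cv2.imwrite("pics/topc.png",cv2.resize(f,None,fx=3.4,fy=3.4,interpolation=cv2.INTER_CUBIC))
f=cv2.imread("pics/side0.png")[95:255,230:360]; cv2.imwrite("pics/sidec.png",cv2.resize(f,None,fx=3.7,fy=3.7,interpolation=cv2.INTER_CUBIC))
```

```text
(no output)
```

View pics/topc.png

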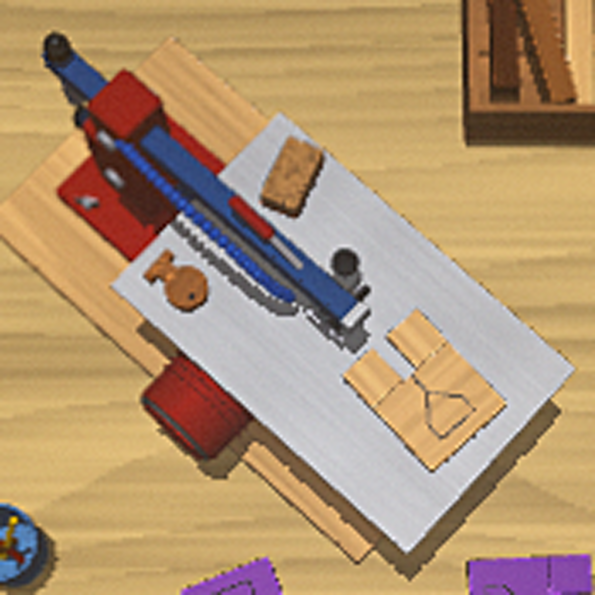

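View pics/sidec.png

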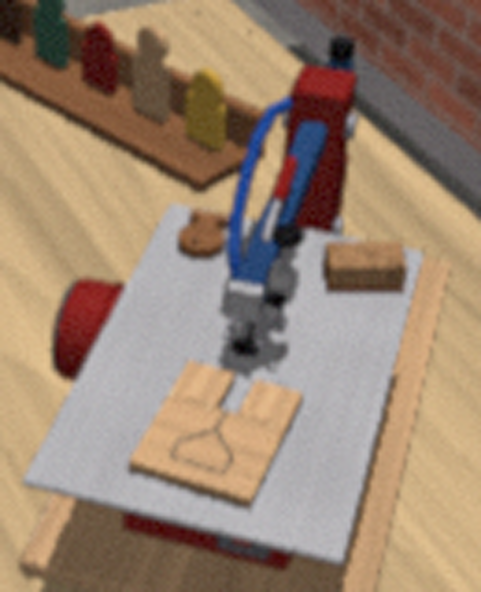

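```bash
cat > h.py <<'E'
import numpy as np, cv2
from scipy.optimize import least_squares
from station import arm, optics
CM={n:optics.camera_model(n) for n in("side","top")}
def proj(n,X):
    m=CM[n]; return cv2.projectPoints(np.asarray(X,float).reshape(-1,1,3),cv2.Rodrigues(m["R"])[0],m["t"],m["mtx"],m["D"])[0][:,0]
def place(p,L):
    L=np.asarray(L,float);c,s=np.cos(p[2]),np.sin(p[2])
    return np.c_[p[0]+c*L[:,0]-s*L[:,1],p[1]+s*L[:,0]+c*L[:,1],L[:,2]]
def fit(L,obs,p0,loss='soft_l1'):
    f=lambda p:np.concatenate([(proj(n,place(p,np.array(L)[i]))-o).ravel() for n,(i,o) in obs.items()])
    return least_squares(f,p0,loss=loss)
def sub(n,img,pts,w=4):
    g=cv2.cvtColor(img,cv2.COLOR_BGR2GRAY)
    return cv2.cornerSubPix(g,np.float32(pts).reshape(-1,1,2),(w,w),(-1,-1),(3,30,.01))[:,0]
E
cat > m1.py <<'E'
from h import *
top=cv2.imread("pics/top0.png");side=cv2.imread("pics/side0.png")
tc=lambda a:(np.array(a,float)+.5)/3.4-.5+[160,60]
sc=lambda a:(np.array(a,float)+.5)/3.7-.5+[230,95]
T=[[-.21,-.125,.165],[-.21,.125,.165],[.19,.125,.165],[.19,-.125,.165]]
B=[[.065,.05,.177],[-.065,.05,.177],[-.065,-.05,.177],[.065,-.05,.177]]
def go(name,L,t,s,p0):
    t,s=tc(t),sc(s); t2,s2=sub("top",top,t,3),sub("side",side,s,3)
    t2=np.where(np.linalg.norm(t2-t,axis=1,keepdims=True)<2,t2,t);s2=np.where(np.linalg.norm(s2-s,axis=1,keepdims=True)<2,s2,s)
    for nm,o in(("both",{"top":(range(4),t2),"side":(range(4),s2)}),("top",{"top":(range(4),t2)}),("side",{"side":(range(4),s2)})):
        r=fit(L,o,p0); print(name,nm,r.x.round(4),np.degrees(r.x[2]).round(2),"res",r.fun.round(1))
    return r.x
go("table",T,[(575,370),(408,552),(111,287),(280,113)],[(340,562),(25,485),(178,205),(423,252)],[.6,0,.8])
go("blank",B,[(343,378),(433,470),(507,405),(417,308)],[(188,362),(130,468),(250,500),(302,395)],[.5,-.1,.8])
E
python3 m1.py
```

```text
table both [0.6416 0.0253 0.8304] 47.58 res [ 0.4  0.   0.   0.2 -0.9  0.4  0.7 -0.1  0.2  0.6  0.2 -1.  -1.7 -0.6
  0.9 -0.2]
table top [0.6421 0.0256 0.8307] 47.59 res [ 0.3 -0.1 -0.   0.  -1.   0.3  0.6 -0.2]
table side [0.6407 0.0245 0.8318] 47.66 res [ 0.1  0.9  0.1 -0.7 -1.9 -0.4  0.8 -0.1]
blank both [ 0.5652 -0.064   0.7491] 42.92 res [-0.4  0.1  0.6  0.4 -0.2  0.4  0.4  1.4  0.2  0.   0.9 -0.7  0.3 -0.9
  0.1  0.1]
blank top [ 0.567  -0.0637  0.7496] 42.95 res [-0.5 -0.4  0.5 -0.1 -0.3 -0.1  0.3  0.9]
blank side [ 0.5633 -0.0652  0.7478] 42.84 res [-0.2  0.4  0.5 -0.3 -0.1 -0.4 -0.2  0.5]
```

```bash
cat >> h.py <<'E'
from scipy.spatial.transform import Rotation as Ro
SAW=np.array([.6415,.0253,np.radians(47.6)])
def saw(p): # saw xyz-> world
    return place(SAW,np.atleast_2d(p))[0]
def tosaw(X):
    d=np.asarray(X)[:2]-SAW[:2];c,s=np.cos(SAW[2]),np.sin(SAW[2]);return np.array([c*d[0]+s*d[1],-s*d[0]+c*d[1]])
def rel(X,yaw=None):
    s=arm.get_state();R=Ro.from_euler('xyz',s["ee_rot"])
    if yaw is None: yaw=SAW[2]-np.pi
    d=R.inv().apply(np.asarray(X)-s["eef_pos"]);rv=np.degrees((R.inv()*Ro.from_euler('xyz',[np.pi,0,yaw])).as_rotvec())
    print("rel",d.round(4),rv.round(2))
def st():
    s=arm.get_state();print("t",round(s["t"],2),"tcp",s["eef_pos"].round(4),"saw",tosaw(s["eef_pos"]).round(4),"rpy",np.degrees(s["ee_rot"]).round(2),"F",s["force"].round(2),"Fx_saw",(Ro.from_euler('z',-SAW[2]).apply(s["force"])).round(2),"w",round(s["width"],4))
E
python3 - <<'E'
from h import *
st(); rel([.42,.22,.37]); rel(saw([-.215,0,.30])); print(saw([-.215,-.005,.3]))
s=arm.get_state();R=Ro.from_euler('xyz',s["ee_rot"])
for n in("top","side"):
  m=CM[n];print(-m["R"].T@m["t"])
E
```

```text
t 0.1 tcp [0.2204 0.6376 0.2477] saw [0.1682 0.7238] rpy [ 1.7992e+02 -1.0000e-02 -1.9070e+01] F [ 0.36 -0.17 -1.05] Fx_saw [ 0.12 -0.39 -1.05] w 0.0879
rel [ 0.3251  0.3296 -0.1217] [ 5.0000e-02 -9.0000e-02  1.1333e+02]
rel [ 0.5129  0.6386 -0.0513] [ 5.0000e-02 -9.0000e-02  1.1333e+02]
[ 0.50021726 -0.13683941  0.3       ]
[0.21358093 0.02021055 1.76290149]
[ 0.17269171 -0.72216463  0.9104773 ]
```

{"fn": "jog_arm", "kwargs": {"motion": [[[0.0,0.0,-0.05,0,0,0,0.05],[0.02,0.02,-0.1,0,0,8,0.05],[0.055,0.055,-0.12,0,0,16,0.05],[0.09,0.09,-0.12,0,0,24,0.05],[0.125,0.125,-0.12,0,0,32,0.05],[0.16,0.16,-0.12,0,0,40,0.05],[0.195,0.195,-0.12,0,0,48,0.05],[0.23,0.23,-0.12,0,0,56,0.05]]]}}

```text
t: 0.9
eef_pos: [0.3603, 0.3485, 0.368]
ee_rot: [3.141, -0.001, -1.316]
force: [1.3, -0.3, 0.1]
width: 0.0498
```

Run:
```python
from h import *
st(); rel(saw([-.215,0,.32]))
```

```text
t 0.9 tcp [0.3603 0.3485 0.368 ] saw [0.0491 0.4256] rpy [ 1.7995e+02 -7.0000e-02 -7.5380e+01] F [ 1.32 -0.33  0.09] Fx_saw [ 0.65 -1.2   0.09] w 0.0498
rel [ 0.5007 -0.0102  0.0486] [ 1.000e-02 -9.000e-02  5.702e+01]
```

{"fn": "jog_arm", "kwargs": {"motion": [[[0.04,0,0,0,0,8,0.05],[0.08,0,0,0,0,16,0.05],[0.12,0,0,0,0,24,0.05],[0.165,0,0,0,0,32,0.05],[0.21,-0.002,0,0,0,40,0.05],[0.255,-0.004,0.01,0,0,48,0.05],[0.3,-0.006,0.02,0,0,56,0.05],[0.345,-0.007,0.03,0,0,57,0.05]]]}}

```text
t: 1.7
eef_pos: [0.4541, 0.0146, 0.3381]
ee_rot: [-3.141, -0.001, -2.315]
force: [1.1, 1.7, 0.9]
width: 0.0503
```

Run:
```python
from h import *
st(); rel(saw([-.215,0,.28]))
```

```text
t 1.7 tcp [0.4541 0.0146 0.3381] saw [-0.1343  0.1312] rpy [-1.7996e+02 -4.0000e-02 -1.3265e+02] F [1.1  1.69 0.92] Fx_saw [1.99 0.32 0.92] w 0.0503
rel [ 0.0801 -0.1315  0.0583] [-0.04 -0.04 -0.25]
```

{"fn": "jog_arm", "kwargs": {"motion": [[[0.03,-0.03,0.01,0,0,-0.2,0.05],[0.055,-0.065,0.02,0,0,-0.2,0.05],[0.08,-0.1,0.04,0,0,-0.2,0.05],[0.08,-0.13,0.055,0,0,-0.2,0.05],[0.08,-0.1315,0.0583,0,0,-0.2,0.05],[0.08,-0.1315,0.0583,0,0,-0.2,0.05]]]}}

```text
t: 2.3
eef_pos: [0.4961, -0.134, 0.2786]
ee_rot: [3.14, -0.003, -2.314]
force: [-0.4, -0.0, 0.5]
width: 0.0499
```

Run:
```python
from h import *
st(); 
for n,(r,c,k) in {"top":((90,220),(200,340),5),"side":((120,255),(230,360),5)}.items():
    f=optics.grab_frame(n)[:,:,::-1]; cv2.imwrite(f"pics/{n}1.png",f)
    f=f[r[0]:r[1],c[0]:c[1]].copy(); cv2.imwrite(f"pics/{n}1c.png",cv2.resize(f,None,fx=4.4,fy=4.4,interpolation=cv2.INTER_CUBIC))
st()
```

```text
t 2.3 tcp [ 0.4961 -0.134   0.2786] saw [-0.2156 -0.    ] rpy [ 1.7991e+02 -1.6000e-01 -1.3256e+02] F [-0.41 -0.02  0.51] Fx_saw [-0.29  0.29  0.51] w 0.0499
t 2.4 tcp [ 0.4964 -0.133   0.2802] saw [-0.2148  0.0004] rpy [-1.7996e+02 -5.0000e-02 -1.3243e+02] F [0.44 0.1  0.23] Fx_saw [ 0.37 -0.25  0.23] w 0.0499
```

View pics/top1c.png

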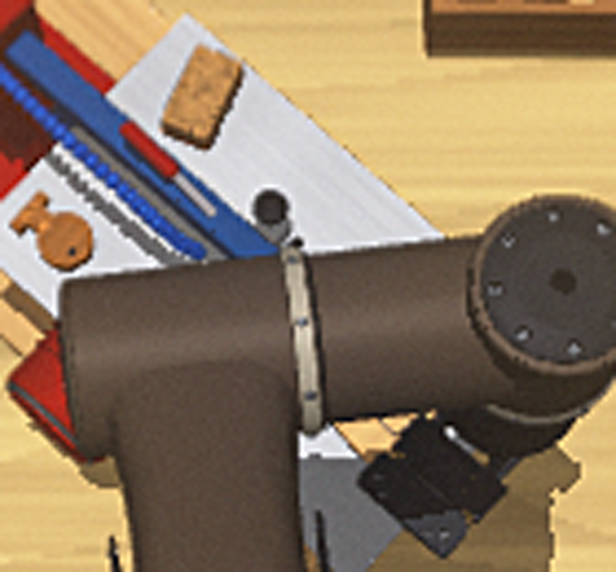

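View pics/side1c.png

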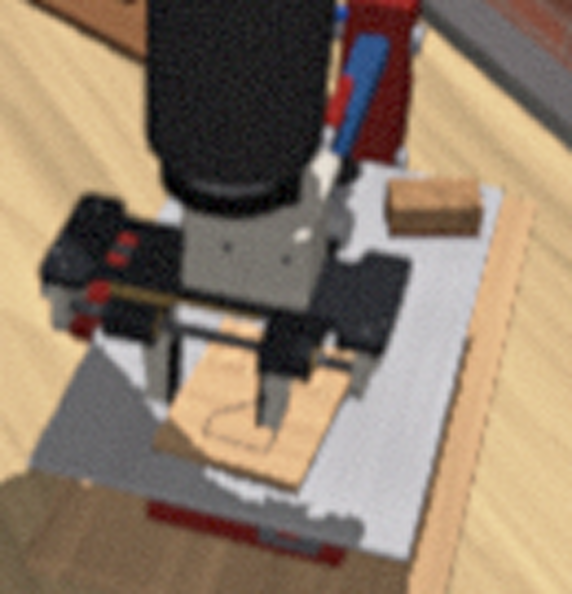

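{"fn": "jog_arm", "kwargs": {"motion": [[[0,0,0.03,0,0,0,0.05],[0,0,0.06,0,0,0,0.05],[0,0,0.08,0,0,0,0.05],[0,0,0.088,0,0,0,0.05],[0,0,0.088,0,0,0,0.05]]]}}

```text
t: 2.9
eef_pos: [0.4961, -0.1324, 0.1923]
ee_rot: [-3.141, -0.001, -2.31]
force: [-0.1, 0.1, 1.4]
width: 0.0504
```

Run:
```python
from h import *
st();rel(saw([-.16,0,.192]))
```

```text
t 2.9 tcp [ 0.4961 -0.1324  0.1923] saw [-0.2145  0.001 ] rpy [-1.7998e+02 -7.0000e-02 -1.3236e+02] F [-0.08  0.14  1.41] Fx_saw [0.05 0.15 1.41] w 0.0504
rel [-0.0545 -0.001   0.0002] [-0.02 -0.07  0.04]
```

{"fn": "jog_arm", "kwargs": {"motion": [[[-0.005,0,0,0,0,0,0.05],[-0.01,0,0,0,0,0,0.05],[-0.015,0,0,0,0,0,0.05],[-0.019,0,0,0,0,0,0.05],[-0.022,0,0,0,0,0,0.05],[-0.025,0,0,0,0,0,0.05],[-0.028,0,0,0,0,0,0.05],[-0.031,0,0,0,0,0,0.05]]]}}

```text
t: 3.7
eef_pos: [0.5171, -0.1094, 0.1922]
ee_rot: [-3.141, -0.001, -2.31]
force: [-0.5, -0.6, 0.2]
width: 0.0496
```

{"fn": "jog_arm", "kwargs": {"motion": [[[-0.003,0,0,0,0,0,0.05],[-0.006,0,0,0,0,0,0.05],[-0.009,0,0,0,0,0,0.05],[-0.012,0,0,0,0,0,0.05],[-0.015,0,0,0,0,0,0.05],[-0.018,0,0,0,0,0,0.05],[-0.02,0,0,0,0,0,0.05],[-0.02,0,0,0,0,0,0.05]]]}}

```text
t: 4.5
eef_pos: [0.5308, -0.0944, 0.1921]
ee_rot: [-3.141, -0.001, -2.31]
force: [0.6, 0.4, 0.6]
width: 0.0498
```

Run:
```python
from h import *
st()
f=optics.grab_frame("side")[:,:,::-1]
cv2.imwrite(f"pics/side2c.png",cv2.resize(f[120:255,230:360],None,fx=4.4,fy=4.4,interpolation=cv2.INTER_CUBIC))
```

```text
t 4.5 tcp [ 0.5308 -0.0944  0.1921] saw [-0.163  0.001] rpy [-1.7998e+02 -7.0000e-02 -1.3235e+02] F [0.63 0.45 0.55] Fx_saw [ 0.75 -0.16  0.55] w 0.0498
```

View pics/side2c.png

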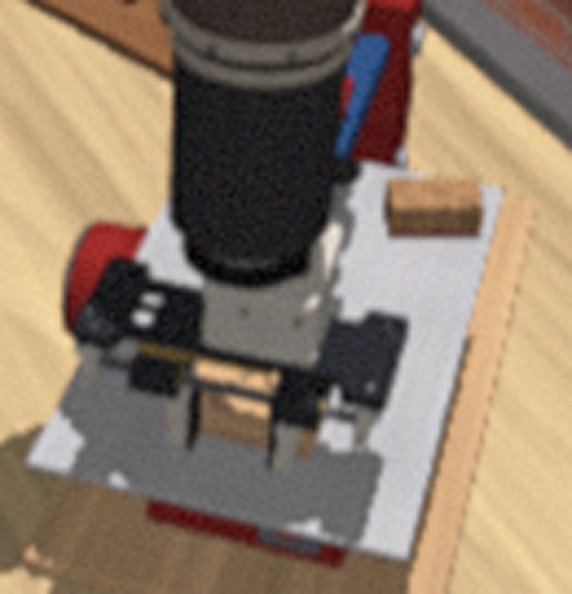

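{"fn": "jog_arm", "kwargs": {"motion": [[[0.02,0,0,0,0,0,0.05],[0.04,0,-0.005,0,0,0,0.05],[0.05,0.0,-0.05,0,0,0,0.05],[0.05,0.0,-0.1,0,0,0,0.05],[0.05,0.04,-0.13,0,0,0,0.05],[0.05,0.08,-0.15,0,0,0,0.05],[0.05,0.12,-0.15,0,0,0,0.05],[0.05,0.16,-0.15,0,0,0,0.05]]]}}

```text
t: 5.35
eef_pos: [0.3771, -0.024, 0.3429]
ee_rot: [-3.141, 0.001, -2.312]
force: [-0.2, 1.5, -1.9]
width: 0.05
```

Run:
```python
from h import *
st();rel([.35,.25,.35])
```

```text
t 5.35 tcp [ 0.3771 -0.024   0.3429] saw [-0.2147  0.162 ] rpy [-1.7995e+02  6.0000e-02 -1.3247e+02] F [-0.22  1.48 -1.87] Fx_saw [ 0.94  1.15 -1.87] w 0.05
rel [-0.1838  0.205  -0.0071] [-0.05  0.06 -0.07]
```

{"fn": "jog_arm", "kwargs": {"motion": [[[-0.035,0.025,0,0,0,0,0.05],[-0.065,0.055,0,0,0,0,0.05],[-0.095,0.085,0,0,0,0,0.05],[-0.13,0.115,0,0,0,0,0.05],[-0.165,0.145,0,0,0,0,0.05],[-0.2,0.175,0,0,0,0,0.05],[-0.226,0.2,0,0,0,0,0.05]]]}}

```text
t: 6.05
eef_pos: [0.3819, 0.2788, 0.3433]
ee_rot: [-3.141, 0.002, -2.312]
force: [0.8, -0.9, -0.2]
width: 0.0498
```

Run:
```python
from h import *
st()
for n,(r,c,k) in {"top":((90,220),(200,340),5),"side":((120,255),(230,360),5)}.items():
    f=optics.grab_frame(n)[:,:,::-1]; cv2.imwrite(f"pics/{n}3.png",f)
    f=f[r[0]:r[1],c[0]:c[1]].copy(); cv2.imwrite(f"pics/{n}3c.png",cv2.resize(f,None,fx=4.4,fy=4.4,interpolation=cv2.INTER_CUBIC))
```

```text
t 6.05 tcp [0.3819 0.2788 0.3433] saw [0.0122 0.3627] rpy [-1.7996e+02  1.0000e-01 -1.3245e+02] F [ 0.78 -0.88 -0.17] Fx_saw [-0.12 -1.17 -0.17] w 0.0498
```

View pics/top3c.png

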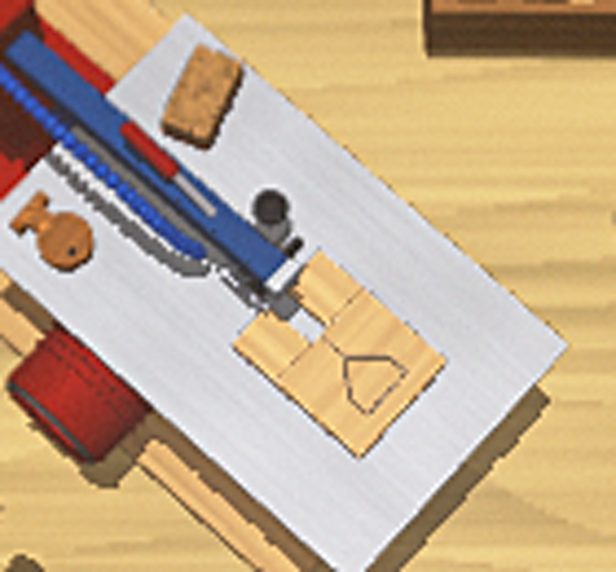

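View pics/side3c.png

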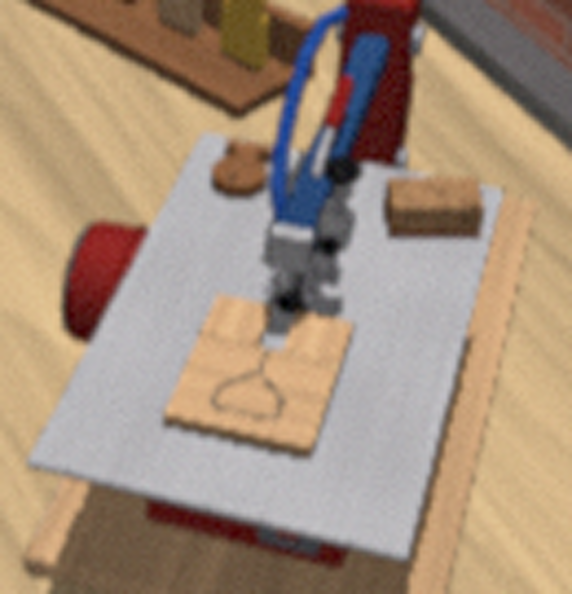

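```bash
cat > bf.py <<'E'
from h import *
from scipy.optimize import minimize
O=np.array([[-65,-50],[65,-50],[65,-9],[20,-9],[20,9],[65,9],[65,50],[-65,50]])/1000.
S=8
def sil(n,p,shape,z0=.165,z1=.177):
    img=np.zeros((shape[0]*S,shape[1]*S),np.uint8)
    a=proj(n,place(p,np.c_[O,np.full(8,z0)]))-off[n]; b=proj(n,place(p,np.c_[O,np.full(8,z1)]))-off[n]
    q=lambda P:np.round((P+.5)*S*16-8).astype(np.int32)
    for i in range(8):
        j=(i+1)%8
        cv2.fillPoly(img,[q(np.array([a[i],a[j],b[j],b[i]]))],255,shift=4)
    cv2.fillPoly(img,[q(b)],255,shift=4); cv2.fillPoly(img,[q(a)],255,shift=4)
    return cv2.GaussianBlur(cv2.resize(img,(shape[1],shape[0]),interpolation=cv2.INTER_AREA).astype(float)/255,(0,0),.5)
def soft(img,n):
    f=img.astype(float); v=(f[...,2]-f[...,0])/(f.sum(-1)/3+1)  # (R-B)/mean
    return v
def run(tag,p0,names=("top","side"),occ={}):
    global off; off={}
    tgt={};W={}
    for n in names:
        c=proj(n,place(p0,np.c_[O,np.full(8,.171)])); lo=np.floor(c.min(0)-8).astype(int);hi=np.ceil(c.max(0)+8).astype(int)
        off[n]=lo; im=cv2.imread(f"pics/{n}{tag}.png")[lo[1]:hi[1],lo[0]:hi[0]]
        v=soft(im,n); m0=sil(n,p0,v.shape)
        hiV=np.median(v[m0>.9]); loV=np.median(v[m0<.05]); t=np.clip((v-loV)/(hiV-loV),0,1)
        w=np.ones_like(t)
        # mask out saw head region: points in saw x>-0.045 , |y|<.06 at heights .165-.25 
        hull=cv2.convexHull(np.float32(np.vstack([proj(n,place(SAW,np.array([[x,y,z] for x in(-.042,.06) for y in(-.045,.03)])))  for z in(.168,.26) ] if False else [proj(n,place(SAW,np.array([[x,y,z] for x in(-.045,.3) for y in(-.045,.045) for z in(.177,.25)])))])-off[n]))
        cv2.fillConvexPoly(w,np.round(hull).astype(np.int32),0)
        tgt[n]=t;W[n]=w
    out={}
    for ns in [tuple(names)]+[(n,) for n in names]:
        cost=lambda p:sum((W[n]*np.abs(sil(n,p,tgt[n].shape)-tgt[n])**1.5).sum() for n in ns)
        r=minimize(cost,p0,method="Nelder-Mead",options=dict(initial_simplex=np.array(p0)+np.array([[0,0,0],[.003,0,.01],[0,.003,-.01],[-.003,-.002,.02]]),xatol=1e-5,fatol=1e-3))
        p=r.x; print(tag,ns,"world",p.round(4),"saw xy mm",(tosaw(p)*1000).round(1),"yaw",round(np.degrees(p[2]-SAW[2]),2),"cost",round(r.fun,1))
        out[ns]=p
    return out,tgt,W
if __name__=="__main__":
    import sys
    x,y,a=map(float,sys.argv[2:5]); p=np.r_[saw([x,y,0])[:2],SAW[2]+np.radians(a)]
    run(sys.argv[1],p)
E
python3 bf.py 0 -.117 -.004 -4.6; python3 bf.py 3 -.088 -.004 0
```

```text
0 ('top', 'side') world [ 0.568  -0.0621  0.7453] saw xy mm [-114.1   -4.6] yaw -4.9 cost 690.9
0 ('top',) world [ 0.568  -0.0643  0.7385] saw xy mm [-115.7   -6.1] yaw -5.29 cost 445.0
0 ('side',) world [ 0.5679 -0.0585  0.7265] saw xy mm [-111.5   -2.1] yaw -5.98 cost 171.8
3 ('top', 'side') world [ 0.5823 -0.0368  0.8002] saw xy mm [-85.8   1.9] yaw -1.75 cost 352.9
3 ('top',) world [ 0.5832 -0.0388  0.8135] saw xy mm [-86.6  -0.2] yaw -0.99 cost 267.2
3 ('side',) world [ 0.583  -0.0325  0.8304] saw xy mm [-82.2   4.3] yaw -0.02 cost 16.0
```

Run:
```python
import bf; from bf import *
p=np.r_[saw([-.088,-.003,0])[:2],SAW[2]]
o,t,W=run("3",p)
P=o[("top","side")]
rows=[]
for n in t:
    m=sil(n,P,t[n].shape); v=np.hstack([t[n],m,np.abs(t[n]-m)*W[n],W[n]])
    rows.append(cv2.resize((v*255).astype(np.uint8),(800,int(800*v.shape[0]/v.shape[1])),interpolation=cv2.INTER_NEAREST))
cv2.imwrite("pics/dbg.png",np.vstack(rows))
```

```text
3 ('top', 'side') world [ 0.5828 -0.036   0.7986] saw xy mm [-84.9   2. ] yaw -1.85 cost 350.0
3 ('top',) world [ 0.5833 -0.0388  0.8175] saw xy mm [-86.6  -0.2] yaw -0.76 cost 266.1
3 ('side',) world [ 0.5831 -0.0338  0.7913] saw xy mm [-83.    3.3] yaw -2.26 cost 32.8
```

View pics/dbg.png

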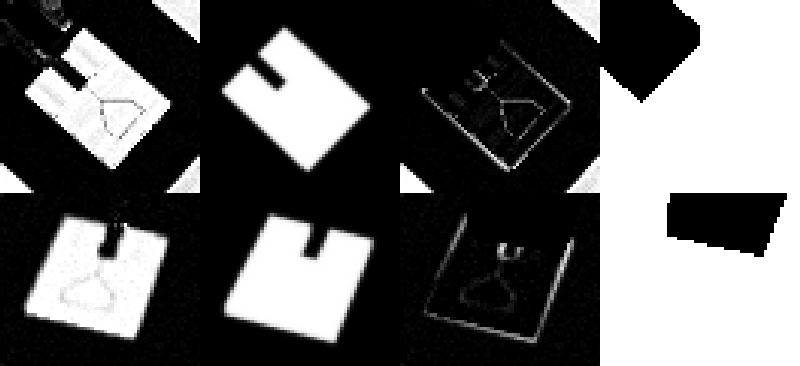

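```bash
cat > ef.py <<'E'
from h import *
def val(img):
    f=cv2.GaussianBlur(img,(0,0),.6).astype(float); return (f[...,2]-f[...,0])/(f.sum(-1)/3+1)
def edgefit(obs,p0,R=5,iters=6,verbose=None):
    """obs: list of (cam,img_v,A,B) local 3D edges; returns pose"""
    p=np.array(p0,float)
    for it in range(iters):
        r=R if it<3 else 3
        pts=[];
        for ei,(n,v,A,B) in enumerate(obs):
            A,B=np.array(A),np.array(B)
            for s in np.linspace(.06,.94,30):
                L=A+(B-A)*s; q=proj(n,place(p,[A,L,B])); d=q[2]-q[0];d/=np.linalg.norm(d);nn=np.array([-d[1],d[0]])
                u=np.arange(-r,r+.01,.25); g=q[1]+u[:,None]*nn
                pr=cv2.remap(v.astype(np.float32),np.float32(g[:,0])[None],np.float32(g[:,1])[None],cv2.INTER_LINEAR)[0]
                a,b=np.median(pr[:6]),np.median(pr[-6:])
                if abs(a-b)<.2: continue
                h=(a+b)/2; k=np.where((pr[:-1]-h)*(pr[1:]-h)<=0)[0]
                if len(k)!=1: continue
                k=k[0]; uu=u[k]+.25*(h-pr[k])/(pr[k+1]-pr[k]+1e-9)
                pts.append((ei,n,L,nn,q[1]+uu*nn))
        def res(p):
            o=np.zeros(len(pts))
            for n in set(x[1] for x in pts):
                idx=[i for i,x in enumerate(pts) if x[1]==n]
                q=proj(n,place(p,[pts[i][2] for i in idx]))
                for j,i in enumerate(idx): o[i]=(q[j]-pts[i][4])@pts[i][3]
            return o
        sol=least_squares(res,p,loss='soft_l1',f_scale=.3,x_scale=[.01,.01,.05]);p=sol.x
    e=np.array([x[0] for x in pts])
    if verbose: print(verbose,p.round(4),"yaw",np.degrees(p[2]).round(2),"edge med res",{int(i):(round(float(np.median(res(p)[e==i])),2),int((e==i).sum())) for i in np.unique(e)})
    return p
def load(tag): return {n:val(cv2.imread(f"pics/{n}{tag}.png")) for n in("top","side")}
def table_obs(n,v):
    z=.165
    E=[([-.21,-.125,z],[.19,-.125,z])]
    E+=[([-.21,.125,z],[-.05,.125,z])] if n=="top" else [([.0,.125,z],[.19,.125,z]),([-.21,.125,z],[-.1,.125,z])]
    E+=[([.19,-.05,z],[.19,-.125,z])]
    if n=="top": E+=[([-.21,-.125,z],[-.21,.125,z])]
    return [(n,v[n],*e) for e in E]
def blank_obs(n,v,prong=True,notch=False,plain=True):
    zt,zb=.177,.165
    # visible faces: plain end visible in both (bottom edge is outline)
    ym=zb if n=="side" else zt   # -y side: side camera sees it?
    E=[([-.065,.05,zt],[.065,.05,zt]),([-.065,-.05,ym],[.065,-.05,ym])]
    if plain: E+=[([-.065,-.05,zb],[-.065,.05,zb])]
    if prong: E+=[([.065,-.05,zt],[.065,-.03,zt]),([.065,.05,zt],[.065,.03,zt])]
    return [(n,v[n],*e) for e in E]
if __name__=="__main__":
    import sys
    x,y,a=map(float,sys.argv[2:5]); v=load(sys.argv[1]); P=np.r_[saw([x,y,0])[:2],SAW[2]+np.radians(a)]
    v0=load("0")
    for ns in(("top",),("side",),("top","side")):
        s=edgefit(sum([table_obs(n,v0) for n in ns],[]),SAW,verbose="table "+str(ns))
        b=edgefit(sum([blank_obs(n,v,prong=len(sys.argv)<6) for n in ns],[]),P,verbose="blank")
        d=b[:2]-s[:2];c,w=np.cos(s[2]),np.sin(s[2]);print("  REL mm",(1000*np.array([c*d[0]+w*d[1],-w*d[0]+c*d[1]])).round(1),"yaw",np.degrees(b[2]-s[2]).round(2))
E
python3 ef.py 0 -.115 -.004 -4.6;python3 ef.py 3 -.087 -.003 0
```

```text
table ('top',) [0.6408 0.024  0.8267] yaw 47.37 edge med res {0: (-0.12, 28), 1: (0.1, 30), 2: (0.07, 30), 3: (0.06, 30)}
blank [ 0.5675 -0.0634  0.7356] yaw 42.14 edge med res {0: (0.08, 30), 1: (-0.08, 30), 2: (-0.18, 30), 3: (0.11, 30), 4: (-0.11, 30)}
  REL mm [-113.9   -5.3] yaw -5.22
table ('side',) [0.6398 0.0273 0.8284] yaw 47.46 edge med res {0: (-0.4, 30), 1: (0.09, 30), 2: (0.12, 30), 3: (-0.02, 6)}
blank [ 0.5656 -0.06    0.7344] yaw 42.08 edge med res {0: (-0.33, 30), 1: (0.27, 30), 2: (-0.77, 30), 3: (0.22, 30), 4: (-0.24, 30)}
  REL mm [-114.5   -4.3] yaw -5.38
table ('top', 'side') [0.6391 0.0253 0.8323] yaw 47.69 edge med res {0: (-0.67, 29), 1: (-0.29, 30), 2: (-0.0, 30), 3: (-0.0, 30), 4: (0.0, 30), 5: (0.19, 30), 6: (0.54, 30), 7: (0.22, 6)}
blank [ 0.5664 -0.0618  0.7347] yaw 42.1 edge med res {0: (-0.5, 30), 1: (-0.66, 30), 2: (-0.15, 30), 3: (0.18, 30), 4: (-0.19, 30), 5: (0.26, 30), 6: (0.88, 30), 7: (-0.94, 30), 8: (0.09, 30), 9: (-0.07, 30)}
  REL mm [-113.4   -4.8] yaw -5.59
table ('top',) [0.6408 0.024  0.8267] yaw 47.37 edge med res {0: (-0.12, 28), 1: (0
[... 224 characters left out ...]
398 0.0273 0.8284] yaw 47.46 edge med res {0: (-0.4, 30), 1: (0.09, 30), 2: (0.12, 30), 3: (-0.02, 6)}
blank [ 0.5815 -0.0341  0.8384] yaw 48.04 edge med res {0: (-0.18, 30), 1: (0.17, 30), 2: (-0.58, 30), 3: (0.16, 30), 4: (-0.35, 30)}
  REL mm [-84.6   1.5] yaw 0.58
table ('top', 'side') [0.6391 0.0253 0.8323] yaw 47.69 edge med res {0: (-0.67, 29), 1: (-0.29, 30), 2: (-0.0, 30), 3: (-0.0, 30), 4: (0.0, 30), 5: (0.19, 30), 6: (0.54, 30), 7: (0.22, 6)}
blank [ 0.5814 -0.0365  0.8364] yaw 47.92 edge med res {0: (-0.47, 30), 1: (-0.63, 30), 2: (-0.06, 30), 3: (0.17, 30), 4: (-0.22, 30), 5: (0.28, 30), 6: (0.67, 30), 7: (-1.0, 30), 8: (-0.08, 30), 9: (0.02, 30)}
  REL mm [-84.6   1.1] yaw 0.24
```

```bash
sed -i 's/^SAW=.*/SAW=np.array([.6402,.0255,np.radians(47.1)])/' h.py
python3 - <<'E'
from h import *
print(tosaw([.5308,-.0944]),tosaw([.582,-.0365]))
st();rel([.38,-.02,.343]);rel(saw([-.205,0,.343]))
E
```

```text
[-0.16230276 -0.00147824] [-0.08503561  0.0004293 ]
t 6.15 tcp [0.382  0.2799 0.3425] saw [0.0107 0.3623] rpy [-1.7995e+02  1.0000e-02 -1.3236e+02] F [-0.18 -0.33 -0.4 ] Fx_saw [-0.37 -0.1  -0.4 ] w 0.0498
rel [ 0.223  -0.2006 -0.0004] [-0.05  0.01  0.54]
rel [ 2.191e-01 -3.602e-01 -2.000e-04] [-0.05  0.01  0.54]
```

{"fn": "jog_arm", "kwargs": {"motion": [[[0.025,-0.04,0,0,0,0.5,0.05],[0.05,-0.08,0,0,0,0.5,0.05],[0.075,-0.12,0,0,0,0.5,0.05],[0.1,-0.16,0,0,0,0.5,0.05],[0.125,-0.2,0,0,0,0.5,0.05],[0.15,-0.24,0,0,0,0.5,0.05],[0.175,-0.28,0,0,0,0.5,0.05],[0.2,-0.32,0,0,0,0.5,0.05]]]}}

```text
t: 6.95
eef_pos: [0.4826, -0.0867, 0.3435]
ee_rot: [-3.14, 0.001, -2.32]
force: [1.2, 1.5, -0.2]
width: 0.0498
```

Run:
```python
from h import *
st();rel(saw([-.205,0,.192]))
```

```text
t 6.95 tcp [ 0.4826 -0.0867  0.3435] saw [-0.1895  0.039 ] rpy [-1.799e+02  7.000e-02 -1.329e+02] F [ 1.17  1.5  -0.19] Fx_saw [ 1.9   0.17 -0.19] w 0.0498
rel [ 0.0157 -0.0387  0.1516] [-0.1   0.07  0.  ]
```

{"fn": "jog_arm", "kwargs": {"motion": [[[0.0155,-0.0387,0.0,0,0,0,0.05],[0.0155,-0.0387,0.05,0,0,0,0.05],[0.0155,-0.0387,0.09,0,0,0,0.05],[0.0155,-0.0387,0.125,0,0,0,0.05],[0.0155,-0.0387,0.145,0,0,0,0.05],[0.0155,-0.0387,0.151,0,0,0,0.05],[0.0155,-0.0387,0.151,0,0,0,0.05]]]}}

```text
t: 7.65
eef_pos: [0.5, -0.1253, 0.1927]
ee_rot: [-3.14, 0.001, -2.32]
force: [1.0, -0.6, 0.0]
width: 0.0501
```

Run:
```python
from h import *
st();rel(saw([-.16,0,.192]))
rel(saw([-.107,-.0010,.192]))
```

```text
t 7.65 tcp [ 0.5    -0.1253  0.1927] saw [-0.2059  0.    ] rpy [-1.7992e+02  3.0000e-02 -1.3294e+02] F [ 1.   -0.59  0.02] Fx_saw [ 0.25 -1.13  0.02] w 0.0501
rel [-0.0459 -0.      0.0008] [-0.08  0.03 -0.04]
rel [-0.0989 -0.001   0.0008] [-0.08  0.03 -0.04]
```

{"fn": "jog_arm", "kwargs": {"motion": [[[-0.01,0,0,0,0,0,0.05],[-0.02,0,0,0,0,0,0.05],[-0.03,0,0,0,0,0,0.05],[-0.037,0,0,0,0,0,0.05],[-0.041,0,0,0,0,0,0.05],[-0.045,0,0,0,0,0,0.05],[-0.049,0,0,0,0,0,0.05],[-0.053,0,0,0,0,0,0.05]]]}}

```text
t: 8.45
eef_pos: [0.5361, -0.0864, 0.1927]
ee_rot: [-3.14, 0.0, -2.32]
force: [-0.3, -0.9, 0.8]
width: 0.0498
```

{"fn": "jog_arm", "kwargs": {"motion": [[[-0.004,0,0,0,0,0,0.05],[-0.008,0,0,0,0,0,0.05],[-0.012,0,0,0,0,0,0.05],[-0.016,0,0,0,0,0,0.05],[-0.02,0,0,0,0,0,0.05],[-0.024,-0.001,0,0,0,0,0.05],[-0.028,-0.001,0,0,0,0,0.05],[-0.032,-0.001,0,0,0,0,0.05]]]}}

```text
t: 9.25
eef_pos: [0.5589, -0.0635, 0.1927]
ee_rot: [-3.14, 0.0, -2.32]
force: [-1.4, -0.6, 0.4]
width: 0.0498
```

Run:
```python
from h import *
st();rel(saw([-.107,-.0010,.192]))
f=optics.grab_frame("side")[:,:,::-1]
cv2.imwrite(f"pics/side4c.png",cv2.resize(f[120:255,230:360],None,fx=4.4,fy=4.4,interpolation=cv2.INTER_CUBIC))
```

```text
t 9.25 tcp [ 0.5589 -0.0635  0.1927] saw [-0.1205 -0.001 ] rpy [-1.7993e+02  1.0000e-02 -1.3295e+02] F [-1.41 -0.62  0.36] Fx_saw [-1.42  0.61  0.36] w 0.0498
rel [-0.0135  0.      0.0007] [-0.07  0.01 -0.05]
```

View pics/side4c.png

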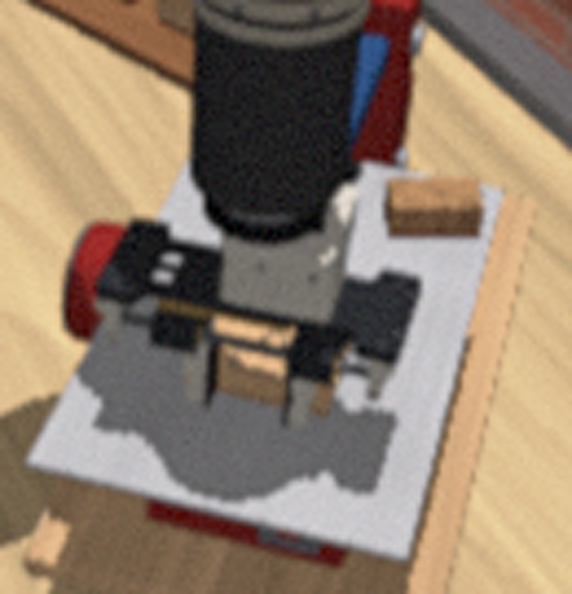

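{"fn": "jog_arm", "kwargs": {"motion": [[[-0.003,0,0,0,0,0,0.05],[-0.006,0,0,0,0,0,0.05],[-0.009,0,0,0,0,0,0.05],[-0.011,0,0,0,0,0,0.05],[-0.0125,0,0,0,0,0,0.05],[-0.013,0,0,0,0,0,0.05]]]}}

```text
t: 9.9
eef_pos: [0.5683, -0.0535, 0.1926]
ee_rot: [-3.14, 0.0, -2.32]
force: [-0.0, -0.5, 0.0]
width: 0.0496
```

Run:
```python
from h import *
st()
```

```text
t 9.9 tcp [ 0.5683 -0.0535  0.1926] saw [-0.1068 -0.0011] rpy [-1.7992e+02  2.0000e-02 -1.3293e+02] F [-0.02 -0.55  0.02] Fx_saw [-0.42 -0.36  0.02] w 0.0496
```

{"fn": "jog_arm", "kwargs": {"motion": [[[0.03,0,0,0,0,0,0.05],[0.07,0,-0.005,0,0,0,0.05],[0.1,0.0,-0.05,0,0,0,0.05],[0.1,0.0,-0.1,0,0,0,0.05],[0.1,0.04,-0.13,0,0,0,0.05],[0.09,0.08,-0.15,0,0,0,0.05],[0.07,0.12,-0.15,0,0,0,0.05],[0.05,0.16,-0.15,0,0,0,0.05]]]}}

```text
t: 10.7
eef_pos: [0.4161, 0.0199, 0.3436]
ee_rot: [-3.139, 0.004, -2.322]
force: [1.3, -0.2, -0.4]
width: 0.0499
```

Run:
```python
from h import *
st();rel([.38,.28,.343])
```

```text
t 10.7 tcp [0.4161 0.0199 0.3436] saw [-0.1566  0.1604] rpy [-179.88    0.21 -133.01] F [ 1.35 -0.16 -0.42] Fx_saw [ 0.8  -1.09 -0.42] w 0.0499
rel [-0.1655  0.2038  0.0008] [-0.12  0.21 -0.11]
```

{"fn": "jog_arm", "kwargs": {"motion": [[[-0.03,0.035,0,0,0,0,0.05],[-0.06,0.07,0,0,0,0,0.05],[-0.09,0.105,0,0,0,0,0.05],[-0.12,0.14,0,0,0,0,0.05],[-0.15,0.175,0,0,0,0,0.05],[-0.165,0.2,0,0,0,0,0.05]]]}}

```text
t: 11.3
eef_pos: [0.3819, 0.2799, 0.3437]
ee_rot: [-3.14, 0.004, -2.32]
force: [0.2, -0.6, 0.4]
width: 0.0501
```

```bash
python3 - <<'E'
from h import *
st()
for n,(r,c,k) in {"top":((90,220),(200,340),5),"side":((120,255),(230,360),5)}.items():
    f=optics.grab_frame(n)[:,:,::-1]; cv2.imwrite(f"pics/{n}5.png",f)
    f=f[r[0]:r[1],c[0]:c[1]].copy(); cv2.imwrite(f"pics/{n}5c.png",cv2.resize(f,None,fx=4.4,fy=4.4,interpolation=cv2.INTER_CUBIC))
E
python3 ef.py 5 -.029 0 0 np
```

```text
t 11.3 tcp [0.3819 0.2799 0.3437] saw [0.0105 0.3624] rpy [-179.89    0.24 -132.93] F [ 0.23 -0.62  0.43] Fx_saw [-0.3  -0.59  0.43] w 0.0501
table ('top',) [0.6408 0.024  0.8267] yaw 47.37 edge med res {0: (-0.12, 28), 1: (0.1, 30), 2: (0.07, 30), 3: (0.06, 30)}
blank [0.6219 0.0018 0.8214] yaw 47.06 edge med res {0: (0.12, 30), 1: (-0.12, 23), 2: (0.03, 30)}
  REL mm [-29.2  -1.2] yaw -0.31
table ('side',) [0.6398 0.0273 0.8283] yaw 47.46 edge med res {0: (-0.4, 30), 1: (0.09, 30), 2: (0.12, 30), 3: (-0.02, 6)}
blank [0.6222 0.0071 0.8219] yaw 47.09 edge med res {0: (-0.23, 30), 1: (0.21, 30), 2: (0.02, 30)}
  REL mm [-26.8  -0.6] yaw -0.37
table ('top', 'side') [0.6391 0.0253 0.8323] yaw 47.69 edge med res {0: (-0.67, 29), 1: (-0.29, 30), 2: (-0.0, 30), 3: (-0.0, 30), 4: (0.0, 30), 5: (0.19, 30), 6: (0.54, 30), 7: (0.22, 6)}
blank [0.6212 0.004  0.8266] yaw 47.36 edge med res {0: (-0.53, 30), 1: (-0.7, 22), 2: (0.4, 30), 3: (0.19, 30), 4: (0.64, 30), 5: (-0.66, 30)}
  REL mm [-27.8  -1.1] yaw -0.33
```

View pics/top5c.png

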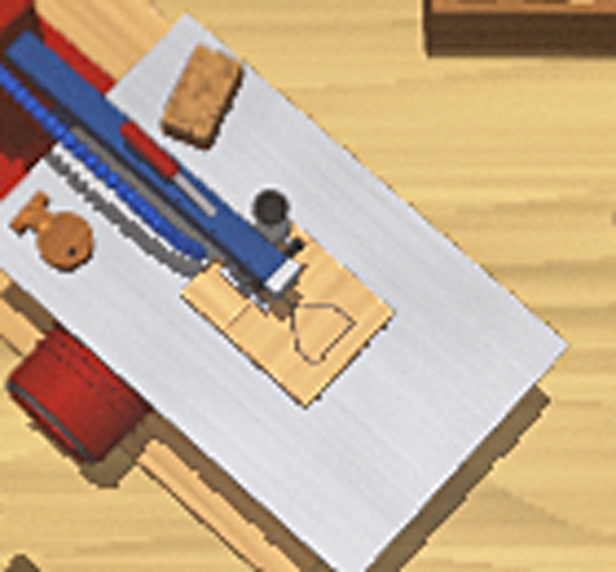

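View pics/side5c.png

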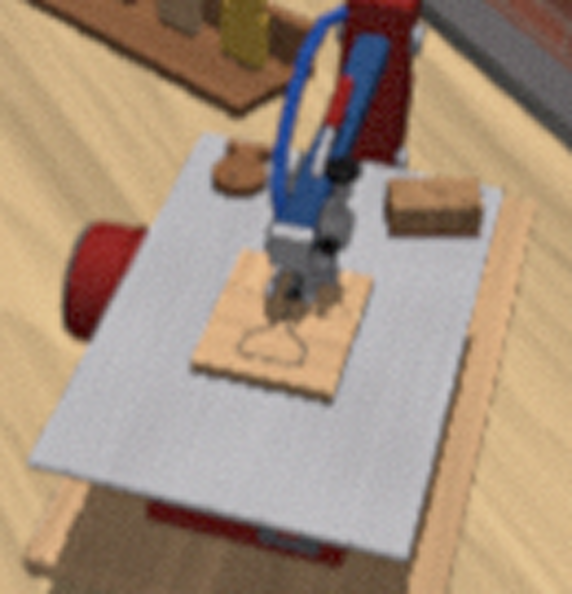

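{"fn": "jog_arm", "kwargs": {"motion": [[[0.025,-0.04,0,0,0,-0.28,0.05],[0.05,-0.08,0,0,0,-0.28,0.05],[0.075,-0.12,0,0,0,-0.28,0.05],[0.1,-0.16,0,0,0,-0.28,0.05],[0.12,-0.2,0,0,0,-0.28,0.05],[0.14,-0.24,0,0,0,-0.28,0.05],[0.16,-0.28,0,0,0,-0.28,0.05],[0.165,-0.32,0,0,0,-0.28,0.05]]]}}

```text
t: 12.2
eef_pos: [0.5036, -0.0615, 0.3443]
ee_rot: [-3.139, 0.005, -2.315]
force: [-0.3, 0.6, 1.1]
width: 0.0502
```

Run:
```python
from h import *
st();rel(saw([-.15,0,.192]),np.radians(-132.65))
```

```text
t 12.2 tcp [ 0.5036 -0.0615  0.3443] saw [-0.1567  0.0409] rpy [-179.83    0.27 -132.62] F [-0.25  0.63  1.14] Fx_saw [0.29 0.62 1.14] w 0.0502
rel [-0.0058 -0.0405  0.1524] [-0.17  0.27  0.03]
```

{"fn": "jog_arm", "kwargs": {"motion": [[[-0.004,-0.0405,0.0,0,0,0,0.05],[-0.0055,-0.0405,0.05,0,0,0,0.05],[-0.0055,-0.0405,0.09,-0.17,0.27,0,0.05],[-0.0055,-0.0405,0.125,-0.17,0.27,0,0.05],[-0.0055,-0.0405,0.145,-0.17,0.27,0,0.05],[-0.0055,-0.0405,0.152,-0.17,0.27,0,0.05],[-0.0055,-0.0405,0.152,-0.17,0.27,0,0.05]]]}}

```text
t: 12.9
eef_pos: [0.5375, -0.0851, 0.1921]
ee_rot: [3.141, -0.001, -2.315]
force: [-0.8, -0.3, 1.3]
width: 0.05
```

Run:
```python
from h import *
st();rel(saw([-.102,0,.192]),np.radians(-132.65))
```

```text
t 12.9 tcp [ 0.5375 -0.0851  0.1921] saw [-0.1509 -0.    ] rpy [ 1.7996e+02 -6.0000e-02 -1.3264e+02] F [-0.8  -0.28  1.26] Fx_saw [-0.75  0.39  1.26] w 0.05
rel [-0.0489 -0.0002 -0.    ] [ 0.04 -0.06  0.01]
```

{"fn": "jog_arm", "kwargs": {"motion": [[[-0.01,0,0,0,0,0,0.05],[-0.02,0,0,0,0,0,0.05],[-0.03,0,0,0,0,0,0.05],[-0.038,0,0,0,0,0,0.05],[-0.042,0,0,0,0,0,0.05],[-0.045,0,0,0,0,0,0.05],[-0.046,0,0,0,0,0,0.05],[-0.047,0,0,0,0,0,0.05]]]}}

```text
t: 13.7
eef_pos: [0.5692, -0.0506, 0.192]
ee_rot: [3.141, -0.001, -2.315]
force: [-0.4, -1.0, 0.1]
width: 0.0499
```

```bash
cat > fs.py <<'E'
from h import *
F=[];P=[]
for i in range(6):
    optics.grab_frame("side"); s=arm.get_state(); F.append(Ro.from_euler('z',-SAW[2]).apply(s["force"])); P.append(np.r_[tosaw(s["eef_pos"]),s["eef_pos"][2]])
F=np.array(F);print("t",s["t"],"mean F saw",F.mean(0).round(2),"sd",F.std(0).round(2),"pos",np.mean(P,0).round(4),"yaw",np.degrees(s["ee_rot"][2]).round(2))
E
python3 fs.py
```

```text
t 14.0 mean F saw [-0.13 -0.01 -0.2 ] sd [0.5  0.32 0.24] pos [-0.104   0.0002  0.192 ] yaw -132.65
```

{"fn": "jog_arm", "kwargs": {"motion": [[[-0.0007,0,0,0,0,0,0.05],[-0.0014,0,0,0,0,0,0.05],[-0.002,0,0,0,0,0,0.05]]]}}

```text
t: 14.3
eef_pos: [0.5707, -0.0491, 0.1921]
ee_rot: [3.141, -0.001, -2.315]
force: [-0.7, -1.2, -0.6]
width: 0.0502
```

```bash
python3 fs.py
```

```text
t 14.6 mean F saw [-0.21  0.06  0.07] sd [0.54 0.27 0.28] pos [-1.019e-01  1.000e-04  1.920e-01] yaw -132.65
```

{"fn": "jog_arm", "kwargs": {"motion": [[[-0.0005,0,0,0,0,0,0.05],[-0.001,0,0,0,0,0,0.05]]]}}

```text
t: 14.8
eef_pos: [0.5714, -0.0484, 0.192]
ee_rot: [3.141, -0.001, -2.315]
force: [-0.7, 0.2, -0.7]
width: 0.0504
```

```bash
python3 fs.py
```

```text
t 15.1 mean F saw [-0.29  0.39 -0.04] sd [0.56 0.38 0.29] pos [-1.009e-01  1.000e-04  1.920e-01] yaw -132.65
```

{"fn": "jog_arm", "kwargs": {"motion": [[[-0.0004,0,0,0,0,0,0.05],[-0.0008,0,0,0,0,0,0.05]]]}}

```text
t: 15.3
eef_pos: [0.5719, -0.0477, 0.192]
ee_rot: [3.141, -0.001, -2.315]
force: [-1.1, -0.6, 0.2]
width: 0.0503
```

```bash
python3 fs.py
```

```text
t 15.6 mean F saw [-0.52  0.33  0.19] sd [0.29 0.2  0.44] pos [-0.1     0.0002  0.192 ] yaw -132.65
```

{"fn": "jog_arm", "kwargs": {"motion": [[[-0.0003,0,0,0,0,0,0.05],[-0.0005,0,0,0,0,0,0.05]]]}}

```text
t: 15.8
eef_pos: [0.5723, -0.0473, 0.1921]
ee_rot: [3.141, -0.001, -2.315]
force: [-1.4, 0.2, -0.3]
width: 0.0497
```

```bash
python3 fs.py
```

```text
t 16.1 mean F saw [-0.54  0.03  0.13] sd [0.58 0.52 0.3 ] pos [-9.95e-02  1.00e-04  1.92e-01] yaw -132.65
```

{"fn": "jog_arm", "kwargs": {"motion": [[[-0.0003,0,0,0,0,0,0.05],[-0.0005,0,0,0,0,0,0.05]]]}}

```text
t: 16.3
eef_pos: [0.5727, -0.047, 0.192]
ee_rot: [3.141, -0.001, -2.315]
force: [-0.7, -0.6, 0.4]
width: 0.0502
```

```bash
python3 fs.py
```

```text
t 16.6 mean F saw [-0.36 -0.24 -0.07] sd [0.31 0.74 0.44] pos [-9.90e-02  1.00e-04  1.92e-01] yaw -132.65
```

{"fn": "jog_arm", "kwargs": {"motion": [[[-0.0003,0,0,0,0,0,0.05],[-0.0005,0,0,0,0,0,0.05]]]}}

```text
t: 16.8
eef_pos: [0.573, -0.0466, 0.192]
ee_rot: [3.141, -0.001, -2.315]
force: [0.4, 0.3, 0.5]
width: 0.0502
```

```bash
python3 fs.py
```

```text
t 17.1 mean F saw [-0.62 -0.14 -0.  ] sd [0.56 0.65 0.36] pos [-0.0985  0.0002  0.192 ] yaw -132.65
```

{"fn": "jog_arm", "kwargs": {"motion": [[[-0.0003,0,0,0,0,0,0.05],[-0.0005,0,0,0,0,0,0.05]]]}}

```text
t: 17.3
eef_pos: [0.5734, -0.0462, 0.192]
ee_rot: [3.141, -0.001, -2.315]
force: [-0.3, -0.7, -0.5]
width: 0.05
```

```bash
python3 fs.py
```

```text
t 17.6 mean F saw [-0.56 -0.36  0.26] sd [0.32 0.28 0.25] pos [-9.80e-02  1.00e-04  1.92e-01] yaw -132.65
```

{"fn": "jog_arm", "kwargs": {"motion": [[[-0.0003,0,0,0,0,0,0.05],[-0.0005,0,0,0,0,0,0.05]]]}}

```text
t: 17.8
eef_pos: [0.5736, -0.0459, 0.192]
ee_rot: [3.141, -0.001, -2.315]
force: [-0.1, -1.9, 1.1]
width: 0.0499
```

```bash
python3 fs.py
```

```text
t 18.1 mean F saw [-1.68  0.06  0.36] sd [0.49 0.32 0.44] pos [-0.0976  0.0002  0.192 ] yaw -132.65
```

The force stepped from -0.5 to -1.7 N, so the blade is touching the notch end. I'll back off and look.

{"fn": "jog_arm", "kwargs": {"motion": [[[0.003,0,0,0,0,0,0.05],[0.03,0,0,0,0,0,0.05],[0.07,0,-0.005,0,0,0,0.05],[0.1,0.0,-0.05,0,0,0,0.05],[0.1,0.0,-0.1,0,0,0,0.05],[0.1,0.04,-0.13,0,0,0,0.05],[0.08,0.08,-0.15,0,0,0,0.05],[0.05,0.12,-0.15,0,0,0,0.05]]]}}

```text
t: 18.9
eef_pos: [0.4519, -0.0018, 0.3461]
ee_rot: [-3.139, 0.006, -2.318]
force: [1.3, 0.6, 0.4]
width: 0.0502
```

Run:
```python
from h import *
st();rel([.38,.28,.343],np.radians(-132.65))
```

```text
t 18.9 tcp [ 0.4519 -0.0018  0.3461] saw [-0.1482  0.1194] rpy [-179.83    0.33 -132.79] F [1.33 0.63 0.43] Fx_saw [ 1.37 -0.55  0.43] w 0.0502
rel [-0.1579  0.2442  0.0032] [-0.17  0.33 -0.14]
```

{"fn": "jog_arm", "kwargs": {"motion": [[[-0.025,0.04,0,0,0,0,0.05],[-0.05,0.08,0,0,0,0,0.05],[-0.075,0.12,0,0,0,0,0.05],[-0.1,0.16,0,0,0,0,0.05],[-0.125,0.2,0,0,0,0,0.05],[-0.155,0.24,0,0,0,0,0.05]]]}}

```text
t: 19.5
eef_pos: [0.3798, 0.2767, 0.3469]
ee_rot: [-3.139, 0.008, -2.317]
force: [1.2, 0.9, 0.2]
width: 0.0501
```

```bash
python3 - <<'E'
from h import *
st()
for n,(r,c,k) in {"top":((100,210),(220,330),5),"side":((130,230),(260,340),5)}.items():
    f=optics.grab_frame(n)[:,:,::-1]; cv2.imwrite(f"pics/{n}6.png",f)
    f=f[r[0]:r[1],c[0]:c[1]].copy(); cv2.imwrite(f"pics/{n}6c.png",cv2.resize(f,None,fx=5.4,fy=5.4,interpolation=cv2.INTER_CUBIC))
E
python3 ef.py 6 -.021 0 0 np
```

```text
t 19.5 tcp [0.3798 0.2767 0.3469] saw [0.0068 0.3617] rpy [-179.87    0.46 -132.76] F [1.2  0.91 0.18] Fx_saw [ 1.49 -0.26  0.18] w 0.0501
table ('top',) [0.6408 0.024  0.8267] yaw 47.37 edge med res {0: (-0.12, 28), 1: (0.1, 30), 2: (0.07, 30), 3: (0.06, 30)}
blank [0.6278 0.0085 0.8288] yaw 47.49 edge med res {0: (0.07, 30), 1: (-0.1, 20), 2: (0.01, 30)}
  REL mm [-20.2  -1. ] yaw 0.12
table ('side',) [0.6398 0.0273 0.8283] yaw 47.46 edge med res {0: (-0.4, 30), 1: (0.09, 30), 2: (0.12, 30), 3: (-0.02, 6)}
blank [0.6282 0.0139 0.8295] yaw 47.53 edge med res {0: (-0.2, 30), 1: (0.19, 30), 2: (-0.0, 30)}
  REL mm [-17.7  -0.4] yaw 0.07
table ('top', 'side') [0.6391 0.0253 0.8323] yaw 47.69 edge med res {0: (-0.67, 29), 1: (-0.29, 30), 2: (-0.0, 30), 3: (-0.0, 30), 4: (0.0, 30), 5: (0.19, 30), 6: (0.54, 30), 7: (0.22, 6)}
blank [0.627  0.0108 0.8375] yaw 47.99 edge med res {0: (-0.59, 30), 1: (-0.67, 20), 2: (0.35, 30), 3: (0.2, 30), 4: (0.6, 30), 5: (-0.68, 30)}
  REL mm [-18.9  -0.8] yaw 0.3
```

View pics/top6c.png

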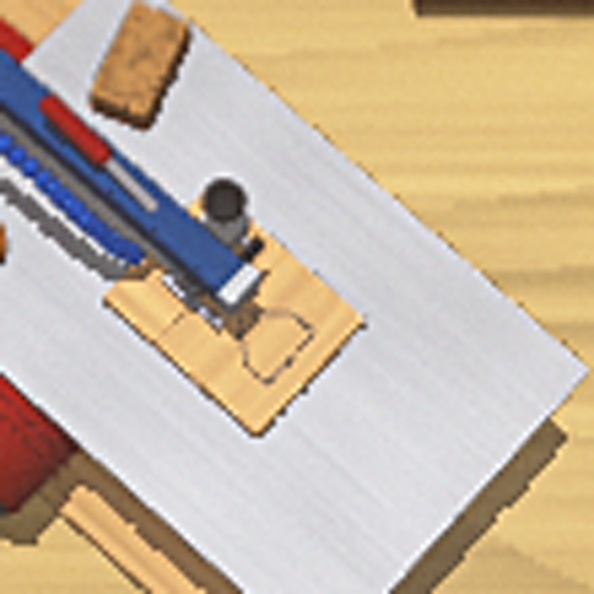

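View pics/side6c.png

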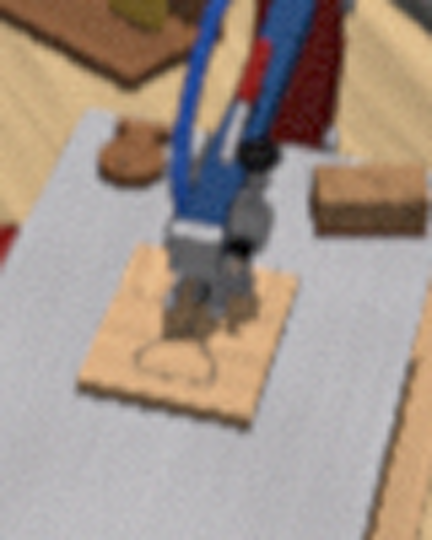

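```bash
sed -i 's/^SAW=.*/SAW=np.array([.6403,.0255,np.radians(47.35)])/' h.py
python3 - <<'E'
from h import *
K=saw([.008,-.024,.29]);print(K)
print("top",proj("top",[K]),"obs",(np.array([224,198])+.5)/5.4-.5+[220,100]); print("side",proj("side",[K]),"obs",(np.array([260,150])+.5)/5.4-.5+[260,130])
st(); rel([.5,.15,.42]); rel(np.r_[K[:2],.35])
E
```

```text
[0.66337229 0.01512362 0.29      ]
top [[260.6456749  136.53370928]] obs [261.07407407 136.25925926]
side [[308.0755938  156.61732735]] obs [307.74074074 157.37037037]
t 19.6 tcp [0.38   0.2796 0.3457] saw [0.0105 0.3636] rpy [-179.86    0.35 -132.54] F [-0.1  -1.45 -0.27] Fx_saw [-1.13 -0.91 -0.27] w 0.05
rel [ 0.0139 -0.1762 -0.0739] [-0.14  0.35  0.11]
rel [ 0.0032 -0.3876 -0.0034] [-0.14  0.35  0.11]
```

{"fn": "jog_arm", "kwargs": {"newtons": 5, "motion": [[[0,-0.01,-0.03,0,0,0,0.0],[0,-0.03,-0.06,0,0,0,0.0],[0.001,-0.065,-0.075,0,0,0,0.0],[0.001,-0.11,-0.075,0,0,0,0.0],[0.002,-0.155,-0.075,-0.14,0.35,0.1,0.0],[0.002,-0.2,-0.075,-0.14,0.35,0.1,0.0],[0.003,-0.245,-0.075,-0.14,0.35,0.1,0.0],[0.003,-0.29,-0.075,-0.14,0.35,0.1,0.0]]]}}

```text
t: 20.4
eef_pos: [0.5923, 0.0793, 0.4216]
ee_rot: [-3.142, 0.001, -2.315]
force: [0.1, 0.9, -0.5]
width: 0.0007
```

Run:
```python
from h import *
K=saw([.008,-.024,.29])
st(); rel(np.r_[K[:2],.35])
```

```text
t 20.4 tcp [0.5923 0.0793 0.4216] saw [0.0071 0.0717] rpy [-1.8000e+02  6.0000e-02 -1.3264e+02] F [ 0.14  0.85 -0.46] Fx_saw [ 0.73  0.47 -0.46] w 0.0007
rel [-0.0008 -0.0957  0.0716] [-0.    0.06  0.01]
```

{"fn": "jog_arm", "kwargs": {"motion": [[[-0.001,-0.04,0,0,0,0,0.0],[-0.001,-0.075,0,0,0,0,0.0],[-0.001,-0.0957,0,0,0,0,0.0],[-0.001,-0.0957,0.0,0,0,0,0.0],[-0.001,-0.0957,0.03,0,0,0,0.0],[-0.001,-0.0957,0.06,0,0,0,0.0],[-0.001,-0.0957,0.0716,0,0,0,0.0],[-0.001,-0.0957,0.0716,0,0,0,0.0]]]}}

```text
t: 21.2
eef_pos: [0.6626, 0.0155, 0.3487]
ee_rot: [3.14, -0.001, -2.315]
force: [0.1, 0.8, 0.5]
width: 0.0008
```

```bash
python3 - <<'E'
from h import *
K=saw([.008,-.024,.29])
rel(np.r_[K[:2],.32])
f=optics.grab_frame("side")[:,:,::-1]
cv2.imwrite(f"pics/side7c.png",cv2.resize(f[100:230,240:350],None,fx=4.4,fy=4.4,interpolation=cv2.INTER_CUBIC))
st()
E
python3 fs.py
```

```text
rel [-0.0003 -0.0008  0.0286] [ 0.09 -0.07  0.03]
t 21.25 tcp [0.6634 0.0154 0.3505] saw [ 0.0082 -0.0238] rpy [-1.7998e+02  4.0000e-02 -1.3261e+02] F [-0.41 -0.23  1.08] Fx_saw [-0.45  0.14  1.08] w 0.0005
t 21.55 mean F saw [ 0.45 -0.02  0.27] sd [0.39 0.28 0.77] pos [ 0.0086 -0.0242  0.3517] yaw -132.64
```

View pics/side7c.png

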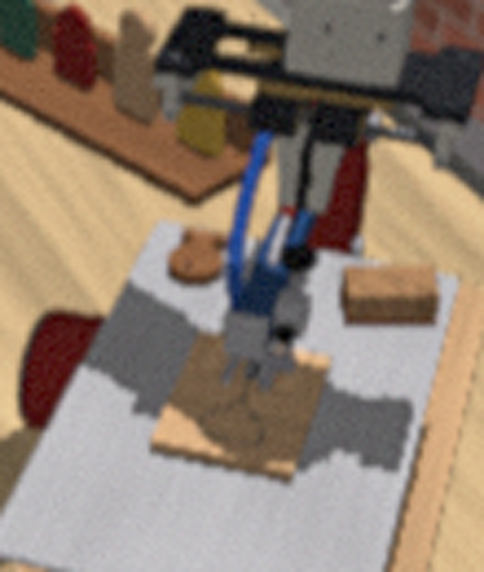

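{"fn": "jog_arm", "kwargs": {"motion": [[[0,0,0.015,0,0,0,0.0],[0,0,0.027,0,0,0,0.0],[0,0,0.034,0,0,0,0.0],[0,0,0.036,0,0,0,0.0],[0,0,0.036,0,0,0,0.0]]]}}

```text
t: 22.05
eef_pos: [0.6639, 0.0154, 0.315]
ee_rot: [-3.141, 0.002, -2.315]
force: [-0.4, -0.0, 0.4]
width: 0.0003
```

```bash
python3 fs.py
```

```text
t 22.35 mean F saw [ 0.06  0.49 -0.05] sd [0.34 0.48 0.28] pos [ 0.0087 -0.0243  0.3157] yaw -132.63
```

{"fn": "jog_arm", "kwargs": {"motion": [[[0,0,0.001,0,0,0,0.0],[0,0,0.002,0,0,0,0.0]]]}}

```text
t: 22.55
eef_pos: [0.6641, 0.0155, 0.3138]
ee_rot: [-3.14, 0.003, -2.315]
force: [-0.7, -0.4, 0.1]
width: 0.0004
```

{"fn": "jog_arm", "kwargs": {"motion": [[[0,0,0.001,0,0,0,0.0],[0,0,0.002,0,0,0,0.0]]]}}

```text
t: 22.75
eef_pos: [0.6641, 0.0155, 0.3117]
ee_rot: [-3.14, 0.003, -2.315]
force: [-1.0, 0.5, 0.2]
width: 0.0006
```

```bash
python3 fs.py
```

```text
t 23.05 mean F saw [-0.07  0.37 -0.22] sd [0.25 0.4  0.35] pos [ 0.0087 -0.0243  0.3117] yaw -132.63
```

{"fn": "jog_arm", "kwargs": {"motion": [[[0,0,0.001,0,0,0,0.0]]]}}

```text
t: 23.15
eef_pos: [0.6642, 0.0155, 0.311]
ee_rot: [-3.14, 0.004, -2.315]
force: [0.1, -0.7, 0.1]
width: 0.0002
```

{"fn": "jog_arm", "kwargs": {"motion": [[[0,0,0.001,0,0,0,0.0]]]}}

```text
t: 23.25
eef_pos: [0.6643, 0.0155, 0.3103]
ee_rot: [-3.139, 0.004, -2.315]
force: [-1.4, 0.7, 1.7]
width: 0.0006
```

{"fn": "jog_arm", "kwargs": {"motion": [[[0,0,0.001,0,0,0,0.0]]]}}

```text
t: 23.35
eef_pos: [0.6643, 0.0154, 0.3095]
ee_rot: [-3.139, 0.004, -2.315]
force: [-1.1, -0.2, 2.9]
width: 0.0003
```

```bash
python3 fs.py
```

```text
t 23.65 mean F saw [-0.23  0.65  2.09] sd [0.48 0.6  0.64] pos [ 0.0089 -0.0244  0.3094] yaw -132.63
```

{"fn": "jog_arm", "kwargs": {"motion": [[[0,0,0.0005,0,0,0,0.0],[0,0,0.001,0,0,0,0.0]]]}}

```text
t: 23.85
eef_pos: [0.6643, 0.0155, 0.3084]
ee_rot: [-3.139, 0.004, -2.315]
force: [-0.8, 0.8, 1.7]
width: 0.0006
```

{"fn": "jog_arm", "kwargs": {"motion": [[[0,0,0.0005,0,0,0,0.0],[0,0,0.001,0,0,0,0.0]]]}}

```text
t: 24.05
eef_pos: [0.6643, 0.0155, 0.3074]
ee_rot: [-3.139, 0.004, -2.315]
force: [-0.5, 0.7, 1.8]
width: 0.0003
```

```bash
python3 fs.py
```

```text
t 24.35 mean F saw [-0.41  0.48  1.72] sd [0.26 0.6  0.62] pos [ 0.0089 -0.0244  0.3073] yaw -132.63
```

{"fn": "jog_arm", "kwargs": {"motion": [[[0,0,0.0004,0,0,0,0.0],[0,0,0.0008,0,0,0,0.0]]]}}

```text
t: 24.55
eef_pos: [0.6643, 0.0154, 0.3065]
ee_rot: [-3.139, 0.004, -2.315]
force: [-1.1, 0.5, 2.4]
width: 0.0003
```

```bash
python3 fs.py
```

```text
t 24.85 mean F saw [-0.55  1.03  1.73] sd [0.57 0.29 0.53] pos [ 0.0089 -0.0244  0.3065] yaw -132.63
```

{"fn": "jog_arm", "kwargs": {"motion": [[[0,0,0.0003,0,0,0,0.0],[0,0,0.0006,0,0,0,0.0]]]}}

```text
t: 25.05
eef_pos: [0.6643, 0.0155, 0.3059]
ee_rot: [-3.139, 0.004, -2.315]
force: [-1.3, -0.4, 3.3]
width: 0.0002
```

```bash
python3 fs.py
```

```text
t 25.35 mean F saw [-0.42  1.19  2.62] sd [0.37 0.2  0.34] pos [ 0.0089 -0.0245  0.306 ] yaw -132.63
```

{"fn": "jog_arm", "kwargs": {"motion": [[[0,0,0.0003,0,0,0,0.0],[0,0,0.0006,0,0,0,0.0]]]}}

```text
t: 25.55
eef_pos: [0.6643, 0.0154, 0.3058]
ee_rot: [-3.139, 0.004, -2.315]
force: [-1.8, 0.6, 6.1]
width: 0.0007
```

```bash
python3 fs.py
```

```text
t 25.85 mean F saw [-1.    1.81  5.13] sd [0.64 0.6  0.43] pos [ 0.0089 -0.0245  0.3058] yaw -132.62
```

{"fn": "jog_arm", "kwargs": {"motion": [[[0,0,0.0006,0,0,0,0.0],[0,0,0.001,0,0,0,0.0]]]}}

```text
t: 26.05
eef_pos: [0.6643, 0.0154, 0.3057]
ee_rot: [-3.138, 0.005, -2.314]
force: [-3.5, 0.4, 9.2]
width: 0.0003
```

```bash
python3 fs.py
```

```text
t 26.35 mean F saw [-1.28  2.79  7.22] sd [0.94 0.37 0.4 ] pos [ 0.0089 -0.0245  0.3058] yaw -132.61
```

Force climbed to 7–9 N while the height stopped at 0.3058, so the foot is resting on the wood. I'll lift straight up and clear out.

{"fn": "jog_arm", "kwargs": {"motion": [[[0,0,-0.005,0,0,0,0.0],[0,0,-0.03,0,0,0,0.0],[0,0,-0.07,0,0,0,0.0],[0,0,-0.11,0,0,0,0.0],[0,0.03,-0.115,0,0,0,0.0],[0,0.07,-0.115,0,0,0,0.0],[0,0.115,-0.115,0,0,0,0.0],[0,0.16,-0.115,0,0,0,0.0]]]}}

```text
t: 27.15
eef_pos: [0.5448, 0.1243, 0.4197]
ee_rot: [-3.139, 0.005, -2.315]
force: [-0.2, 0.5, 0.1]
width: -0.0
```

{"fn": "jog_arm", "kwargs": {"motion": [[[0,0.04,0,0,0,0,0.0],[0,0.08,0,0,0,0,0.0],[0,0.12,0.01,0,0,0,0.0],[0,0.16,0.02,0,0,0,0.0],[0,0.2,0.03,0,0,0,0.0],[0,0.225,0.04,0,0,0,0.0],[0,0.225,0.04,0,0,0,0.0]]]}}

```text
t: 27.85
eef_pos: [0.3774, 0.278, 0.3778]
ee_rot: [-3.139, 0.003, -2.312]
force: [1.0, 0.1, -0.0]
width: 0.0002
```

```bash
python3 - <<'E'
from h import *
st()
for n,(r,c,k) in {"top":((100,210),(220,330),5),"side":((130,230),(260,340),5)}.items():
    f=optics.grab_frame(n)[:,:,::-1]; cv2.imwrite(f"pics/{n}8.png",f)
    f=f[r[0]:r[1],c[0]:c[1]].copy(); cv2.imwrite(f"pics/{n}8c.png",cv2.resize(f,None,fx=5.4,fy=5.4,interpolation=cv2.INTER_CUBIC))
E
python3 ef.py 8 -.021 0 0 np
```

```text
t 27.85 tcp [0.3774 0.278  0.3778] saw [0.0076 0.3645] rpy [-179.87    0.18 -132.5 ] F [ 1.04  0.13 -0.02] Fx_saw [ 0.8  -0.67 -0.02] w 0.0002
table ('top',) [0.6408 0.024  0.8267] yaw 47.37 edge med res {0: (-0.12, 28), 1: (0.1, 30), 2: (0.07, 30), 3: (0.06, 30)}
blank [0.6279 0.0085 0.8277] yaw 47.42 edge med res {0: (0.09, 30), 1: (-0.12, 22), 2: (0.01, 30)}
  REL mm [-20.2  -1.1] yaw 0.05
table ('side',) [0.6399 0.0273 0.8284] yaw 47.46 edge med res {0: (-0.39, 30), 1: (0.09, 30), 2: (0.12, 30), 3: (-0.02, 6)}
blank [0.6281 0.0139 0.829 ] yaw 47.5 edge med res {0: (-0.21, 30), 1: (0.19, 30), 2: (0.0, 30)}
  REL mm [-17.8  -0.4] yaw 0.04
table ('top', 'side') [0.6391 0.0253 0.8323] yaw 47.69 edge med res {0: (-0.67, 29), 1: (-0.29, 30), 2: (0.01, 30), 3: (-0.01, 30), 4: (0.0, 30), 5: (0.19, 30), 6: (0.54, 30), 7: (0.22, 6)}
blank [0.627  0.0108 0.8374] yaw 47.98 edge med res {0: (-0.59, 30), 1: (-0.66, 20), 2: (0.35, 30), 3: (0.19, 30), 4: (0.62, 30), 5: (-0.7, 30)}
  REL mm [-18.9  -0.8] yaw 0.29
```

View pics/top8.png

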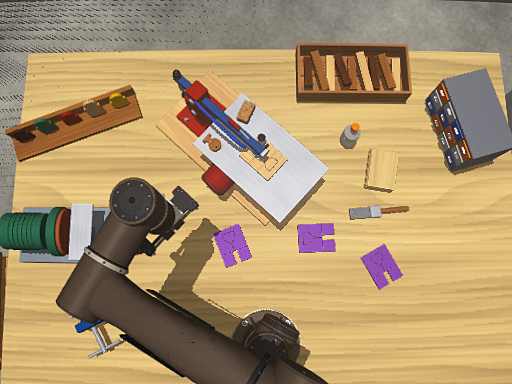

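View pics/side8c.png

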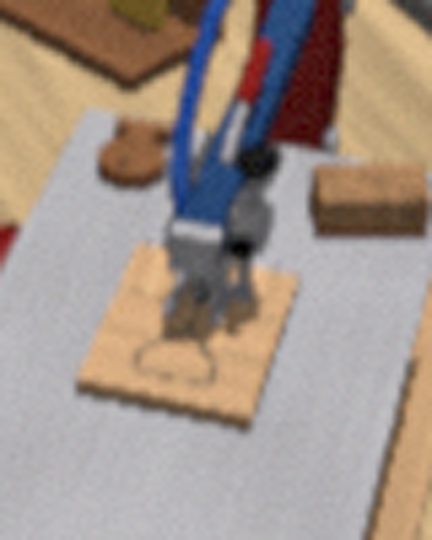

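```bash
python3 -c "
from station import arm
print(arm.job_done())"
```

```text
the job is handed in; nothing more can be done
None
```

I pushed the blank up to the blade with two open fingertips, pressed the hold-down onto it, moved clear and handed the job in at about 28 s. The hand-in gave no verdict.

- **Pushing:** I pushed the plain end in three stages, looking after each. I stopped when the push force stepped from 0.5 to 1.7 N, taken as the blade touching the closed end of the notch. By the 2.5 N/mm spring rate that is about 0.5 mm of blade bend, and I released it by backing off.
- **Hold-down:** I pressed the knob straight down with closed fingers. It moved 4.7 mm at about 2 N, then stopped while the force rose to between 7 and 9 N, so the foot should be on the wood.
- **Last check:** The blank is square within 0.3° in every fit and about 0.5–1 mm off the blade line. It did not move measurably while I pressed the knob. In the final top picture the other things look to be in their places and the arm is clear.
- **What disagreed:** Contact should put the blank's centre 21 mm before the blade. The top camera gave 20.2 mm and the side camera 17.8 mm. I took the difference as calibration error and trusted the force contact.
- **What I couldn't see:** The saw head hides the blade at the notch end, so I never confirmed that contact by eye.

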